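# Stop the dry-block heater and take out the tall vial

## Task

The run on the dry-block heater is over. Flip up the hinged guard on the switch box until it stays open by itself, press the stop button under it all the way down, and close the guard again; then lift the one tall vial straight up out of its deep well in the heater and set it down gently, standing upright inside the shallow steel tray, and let go. Keep the vial upright the whole time and leave the two short vials, the tip box and the reservoir as they are.

Things in the scene. Friction and masses are not known exactly. Their poses are not given: they have to be found in the camera images.
- heater: Dry-block heater, fixed: white case 154 (x) x 224 (y) x 120 mm high, origin at the centre of its underside, z up. In it an aluminium block is sunk 20 mm below the case's rim; the recess is 130 (x) x 200 (y) mm. Fingers go down vertically into it: closing along x (across the row of vials) they have 46 mm of room beside a vial, along y only 26 mm.
- heater_block (a point): Centre of the top face of the sunken aluminium block, 100 mm above the bench. Three round wells in a row along the heater's y axis, at y = -64, 0 and +64 mm, 40 mm across and 85 mm deep (floor 15 mm above the bench), each hold one vial. Which well holds the tall vial varies.
- tall_vial_mid (a point): Centre (half-way up) of the tall vial: closed, flat-bottomed white cylinder with a grey cap of the same width, 38 mm across, 140 mm tall, about 0.11 kg, z along it. Its lowest 85 mm are in the well; its top is 55 mm above the block, 35 mm above the case's rim. It must rise 85 mm to leave the well and 20 mm more to clear the rim.
- short_vial_a_mid (a point): Centre (half-way up) of a short vial, which stays in its well: same look as the tall one, 38 mm across, 100 mm tall; its top is 15 mm above the block, 5 mm below the case's rim.
- short_vial_b_mid (a point): Centre (half-way up) of the other, identical short vial, which also stays in its well.
- switch_box: Switch box, fixed: grey box 120 (x) x 80 (y) x 60 mm high, origin at the centre of its underside, z up, front towards -x. The guard and the button are on its top.
- guard (a joint): Guard angle about its hinge, rad: 0 closed, 1.9 open at its stop. Grey channel, open below, over the button: 85 mm long from the hinge to the front, 48 mm wide (y), its top 38 mm above the box, a 12 mm tab in front. The front swings up and over towards the box's +x. 0.06 kg, free hinge: below about 1.1 rad it falls shut, beyond that it falls open and stays.
- guard_grip (a point): Point on the guard's mid-plane where it can be pinched across its width (along the box's y axis): 68 mm in front of the hinge and 22 mm above it with the guard closed, 26 mm above the box's top. It moves with the guard.
- guard_hinge (a point): Point on the hinge axis of the guard, at the middle of its width: 35 mm behind (+x) the box's centre and 4 mm above the box's top.
- stop (a joint): Travel of the stop button, m: 0 up, 0.006 fully pressed. It springs back; fully down takes 5 N.
- stop_top (a point): Centre of the top face of the white round stop button, 22 mm across, 22 mm above the box's top when up; it is pressed straight down. It lies 40 mm in front of the hinge, under the guard when that is closed.
- tray: Open steel tray, fixed: 160 x 160 mm outside, 30 mm high, walls 4 mm thick, flat floor 4 mm above the bench; origin at the centre of its underside, z up.
- tip_box: Bystander, loose: green pipette-tip box, 85 (x) x 125 (y) mm, 62 mm high (a few tips stand 12 mm higher). Origin at the centre of its underside.
- reservoir: Bystander, loose: white open reagent reservoir, 85 (x) x 125 (y) x 45 mm high. Origin at the centre of its underside.
Not all that is in view belongs to the job. Leave any orange look-alike of the part that bears tall_vial_mid alone.

How it is judged:
By the outcome, as a careful person would: the job done as asked, in the order asked, and still so for the second after the job is handed in, with the robot touching nothing.
It also fails if it takes over 67 s, if anything falls off the work surface, if the arm or the gripper's body presses on something with over 40 N, if the wrist force passes 120 N, or if a joint passes its speed limit or range.

## Robot

A 7-joint arm with a two-finger parallel gripper is mounted at the origin on the work surface. World frame = base frame: x ahead of the robot, y to its left, z up, the work surface at z = 0. Lengths are in m, angles in rad, forces in N, time in s.
With the tool pointing down it reaches from about 0.4 to 0.875 m from the base axis. Payload 19.3 kg.
Tool frame: the origin (TCP) lies at the very end of the fingers, on their centre line; the grasp point (between the pads) lies bot.pinch_z behind it (bot.pinch_z is the distance from the TCP to the grasp point, in m); z points along the fingers, y is the line along which they close (so a half turn about z gives the same grasp; the last joint's range is limited). The gripper opens to 85 mm and grips with 20 to 120 N. Pads are 22 mm wide; open, the fingers measure 114 mm over their backs; the gripper's body (76 mm by 85 mm) begins 54 mm behind the grasp point. The pads swing forward as they close: fully open they stand 13 mm farther back than shut.
Start: joints at [1.182, 0.521, -0.036, 1.599, 0.021, 1.021, -0.113], TCP at [0.196, -0.594, 0.231] pointing down, gripper open.
Joint ranges: [-2.91, 2.91], [-0.3, 2.13], [-1.5, 1.42], [0.17, 2.43], [-1.26, 4.41], [0.16, 1.93], [-2.52, 2.52]. Speed limits (rad/s): [1.89, 1.89, 2.39, 2.39, 3.01, 3.01, 3.01].

## Interface

Orientations are given as [roll, pitch, yaw] about the fixed x, y, z axes, in that order (R = Rz(yaw) Ry(pitch) Rx(roll)).
In Python, from workcell import bot, grab_frame, ticket gives the robot as it stands.
- The arm moves only by the tool arm_command, never from a script. Its argument "commands" is a list of rows, each a list of 3 entries, a list of its own where there are three numbers: the shift along the world's x, y, z in mm, then the turn about the world's z in rad, then the gripper command: -1 is fully open, 1 is shut, values between are in proportion. In form: [[[tx, ty, tz], roll, fingers], ...]. A call has 1 to 20 rows; each row shifts and turns the commanded pose from where the row before left it; what a row does not reach is not made up. A row lasts 1/10 s, in which the tool goes at most 50 mm and 8.59 degrees, less where a joint would pass 70% of its speed; a pose out of reach is approached as far as the arm can. A call with a gripper value outside its range is refused whole. The fingers move at their own pace and stop on an object; "newtons" is the grip in N (left out, the last holds). Time passes only in rows, so rows that do not move let the fingers close. It gives the time, the measured TCP pose, the force, the opening and the grip force at its end, in the units of the state.
- bot.observe(): the state, without advancing time (a new reading comes with each control period).
- grab_frame(name): name is "scene" or "top" or "wrist"; returns a dict with "image" (480x640x3 uint8, red, green, blue), "vertical_fov" (degrees; the focal length in pixels is half the picture's height over the tangent of half this angle, whatever the lens; pixels are square), "cx", "cy" (the principal point, pixels), "R" (3x3) and "t" (3): a world point X has camera coordinates R X + t. Camera axes: x right, y down, z forward; pixel columns grow to the right and rows downward; lengths in m; the calibration is good to about 2 mm. A picture is of the moment at which its call begins. There is no depth.
- ticket.job_done(): hands the job in; it is judged then, once.
The state is a dict: "clock": time; "qpos": joint angles; "qd": joint speeds; "joint_efforts": joint torques, N m; "position": TCP position; "tool_rot": TCP orientation; "force": force on the tool from outside, world axes, zero at the start; "moment": the same for the moment, N m; "grip_width": finger opening in m; "finger_force": force on a finger pad.
Only numpy, scipy, OpenCV 4.12 (cv2) and the standard library are available. Lean on these libraries where they do the work, as an engineer would, in place of code of your own. Each camera call takes 0.05 s, during which the arm holds its last target. There are 200 camera calls.

## Working session

There is one attempt and no reset: what is moved stays moved. The work goes in short steps, Python scripts to look and compute and a tool call to move; the robot and the scene stay as the last step left them, time stands still between calls to the robot, and variables do not carry over. Pictures are saved under pics/ and viewed, at most 10 in all, crops included, and the job is handed in when it is done.

Besides the shell and the picture viewer there is one more tool, called after "Call:" as name([rows], argument=value, ...), one row to a line, values as JSON. arm_command: Moves the arm, as the interface text tells. Its arguments: {"type":"object","properties":{"commands":{"type":"array"},"newtons":{"type":"number"}},"required":["commands"]}

```bash
mkdir -p pics; cat > h.py <<'E'
import numpy as np, cv2
from workcell import bot, grab_frame, ticket
def snap(n,fn):
    f=grab_frame(n); cv2.imwrite('pics/'+fn,f['image'][:,:,::-1]); np.savez('pics/'+fn+'.npz',**f); return f
def ray(f,u,v,z):
    fl=240/np.tan(np.radians(float(f['vertical_fov']))/2)
    R=np.array(f['R']);t=np.array(f['t']);c=-R.T@t
    d=R.T@np.array([(u-f['cx'])/fl,(v-f['cy'])/fl,1]); return c+d*(z-c[2])/d[2]
def proj(f,X):
    fl=240/np.tan(np.radians(float(f['vertical_fov']))/2)
    p=np.array(f['R'])@np.array(X)+np.array(f['t']); return p[:2]/p[2]*fl+[f['cx'],f['cy']]
def load(fn): return dict(np.load('pics/'+fn+'.npz'))
E
python3 - <<'E'
from h import *
for n in('top','scene'):
    f=snap(n,n+'1.png'); print(n,f['vertical_fov'],f['cx'],f['cy'],-np.array(f['R']).T@f['t'],np.round(f['R'],2).tolist())
print(bot.observe(),bot.pinch_z)
E
```

```text
top 47.45161325979995 318.9346924659056 234.1283901597153 [0.53350516 0.02468638 1.35128551] [[0.0, -1.0, 0.01], [-1.0, -0.0, -0.07], [0.07, -0.01, -1.0]]
scene 46.26055012240842 320.5507421810505 240.34736823476015 [0.94051198 0.41923909 0.98037241] [[-0.78, 0.63, -0.0], [0.54, 0.66, -0.52], [-0.33, -0.41, -0.85]]
{'clock': 0.1, 'qpos': array([ 1.18177944,  0.52196851, -0.03632322,  1.59994255,  0.021187  ,
        1.0211277 , -0.11282486]), 'qd': array([ 8.85228701e-04, -2.25740849e-03,  2.52267469e-04, -1.55298129e-03,
        5.02295201e-04,  2.46542381e-04,  8.93564511e-05]), 'joint_efforts': array([ 2.48090866e-03, -9.28482056e+01,  1.98318623e+00, -3.70535624e+01,
        1.80808461e-02,  5.25358395e-03,  8.17225805e-05]), 'position': array([ 0.19577276, -0.5932202 ,  0.23077758]), 'tool_rot': array([-3.14053311e+00,  6.63857398e-05,  3.18770474e-01]), 'force': array([-0.6319533 ,  0.27416052, -0.39924982]), 'moment': array([ 0.01689969,  0.0009364 , -0.02874236]), 'finger_force': 0.0, 'grip_width': 0.08522856625258386} 0.0187
```

View pics/top1.png

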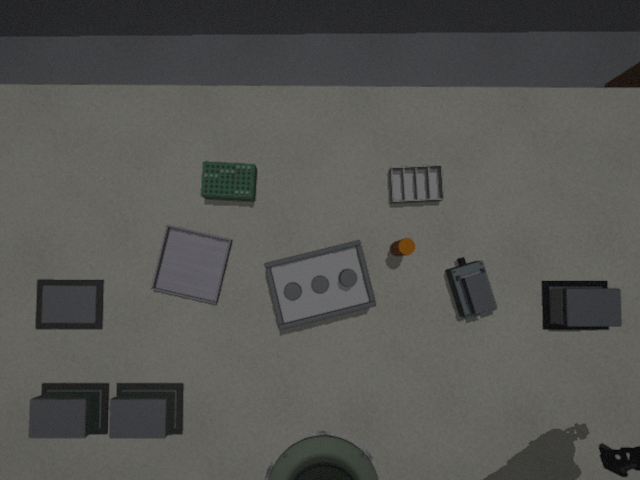

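View pics/scene1.png

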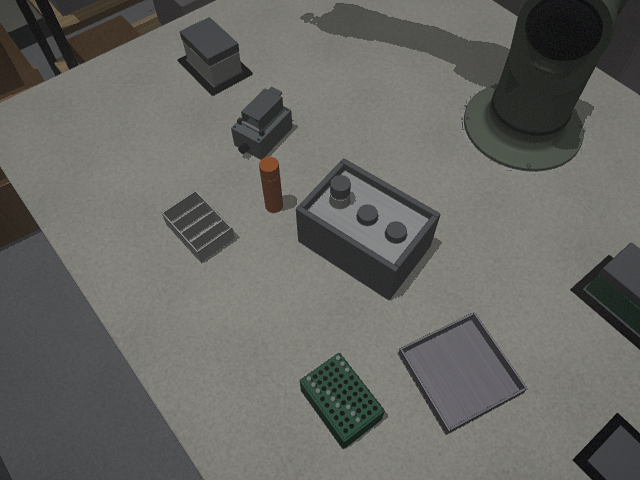

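Candidates: tall vial at top-view (347,279), which stands proud in the scene view at (340,185). Short vials are at (320,284) and (292,291), and the orange look-alike at (403,247) is to be left alone. I choose the first. One composite crop will check it, along with the switch box and the tray.

```bash
python3 - <<'E'
import cv2,numpy as np
t=cv2.imread('pics/top1.png');s=cv2.imread('pics/scene1.png')
r=lambda i,x,y,w,h,k:cv2.convertScaleAbs(cv2.resize(i[y:y+h,x:x+w],None,fx=k,fy=k,interpolation=cv2.INTER_CUBIC),alpha=1.7)
o=np.vstack([np.hstack([r(t,255,230,130,100,3)[:300,:390],r(t,435,245,82,60,5)[:300,:410]]),
 np.hstack([r(s,290,150,160,120,2.5)[:300,:400],r(s,215,75,100,75,4)[:300,:400]])])
cv2.imwrite('pics/c1.png',o)
E
```

```text
(no output)
```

View pics/c1.png

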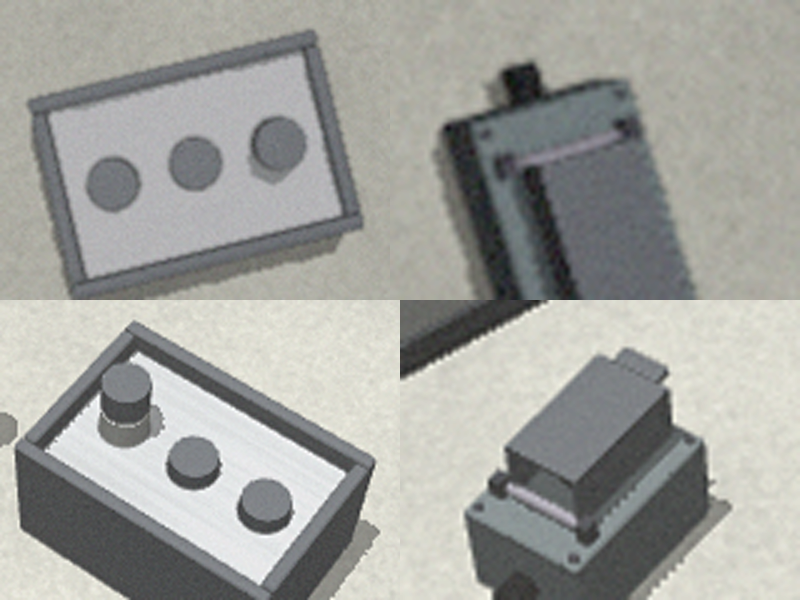

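The crop confirms it: the tall vial is the proud one, at top-view (347.7,278). The guard's hinge pin is on the box's far side, with ends at (458,278) and (482,270.6), and the tab is towards the robot.

```bash
python3 - <<'E'
from h import *
t=load('top1.png');s=load('scene1.png')
h1,h2=ray(t,458,278,.064),ray(t,482,270.6,.064);h=(h1+h2)/2
print('hinge top',h1,h2,h,'scene',ray(s,239.5,121.8,.064),ray(s,262,132,.064),ray(s,250.7,126.9,.064))
d=h1-h2;print('len',np.linalg.norm(d),'box yaw',np.arctan2(-d[0],d[1]))
v=[ray(t,347.7,278,.155),ray(t,320,284.3,.115),ray(t,292.7,291.3,.115)]
print('vials',v,'scene',ray(s,290+127/2.5,150+84/2.5,.155)); d=v[2]-v[0];print('yaw',np.arctan2(-d[0],d[1]),np.linalg.norm(d[:2]))
c=np.array([ray(t,*p,.12) for p in((265,264),(360,241),(375.7,306),(280.7,329))]);print('heater',c.mean(0),np.linalg.norm(c-np.roll(c,1,0),axis=1)); d=c[0]-c[1];print(np.arctan2(-d[0],d[1]))
c=np.array([ray(t,*p,.03) for p in((169,227),(232,240),(217,304),(152,290))]);print('tray',c.mean(0),np.linalg.norm(c-np.roll(c,1,0),axis=1)); d=c[0]-c[1];print(np.arctan2(-d[0],d[1]))
yb=.0
E
```

```text
hinge top [ 0.51542674 -0.31745385  0.064     ] [ 0.53300633 -0.3744956   0.064     ] [ 0.52421654 -0.34597472  0.064     ] scene [ 0.53443641 -0.37266077  0.064     ] [ 0.51356598 -0.31701278  0.064     ] [ 0.52401825 -0.3447252   0.064     ]
len 0.059689223258498125 box yaw 0.29895181849542257
vials [array([ 0.51598866, -0.05152813,  0.155     ]), array([0.50105243, 0.00844407, 0.115     ]), array([0.48517257, 0.06989041, 0.115     ])] scene [ 0.51776379 -0.04961249  0.155     ]
yaw 0.24855234892372452 0.12526808496317396
heater [0.49995008 0.00753638 0.12      ] [0.14930338 0.22033288 0.14999921 0.21870431]
0.24103853493698427
tray [0.54398305 0.31467555 0.03      ] [0.15641236 0.15570413 0.15761998 0.15969697]
-0.1999808151126517
```

Call:
arm_command([
  [[33,28,0],0,-1],
  [[33,28,0],0,-1],
  [[33,28,0],0,-1],
  [[33,28,0],0,-1],
  [[33,28,0],0,-1],
  [[33,28,0],0,-1],
  [[33,28,0],0,-1],
  [[32,32,0],0,-1],
  [[0,0,-20],0,-1],
  [[0,0,-20],0,-1],
  [[0,0,0],0,-1],
  [[0,0,0],0,-1],
], newtons=30)

```text
clock: 1.3
position: [0.4587, -0.3656, 0.1915]
tool_rot: [-3.141, 0.0, 0.318]
force: [1.1, 0.4, 1.1]
grip_width: 0.0857
finger_force: 0.0
```

```bash
python3 - <<'E'
from h import *
f=snap('wrist','w1.png'); print(-np.array(f['R']).T@f['t']); o=bot.observe(); print(o['position'],o['tool_rot'],o['qpos'])
for p in [(.524,-.345,.064),(.459,-.365,.086)]: print(proj(f,p))
E
```

```text
[ 0.52455799 -0.3439687   0.33453569]
[ 0.45893623 -0.3658682   0.19203818] [ 3.14118733e+00 -2.91361919e-04  3.18313803e-01] [ 0.64636722  0.50583478 -0.10457895  1.74021022  0.0647462   0.89839023
 -0.73801394]
[324.32615757 132.58585345]
[322.14603694 241.38657373]
```

View pics/w1.png

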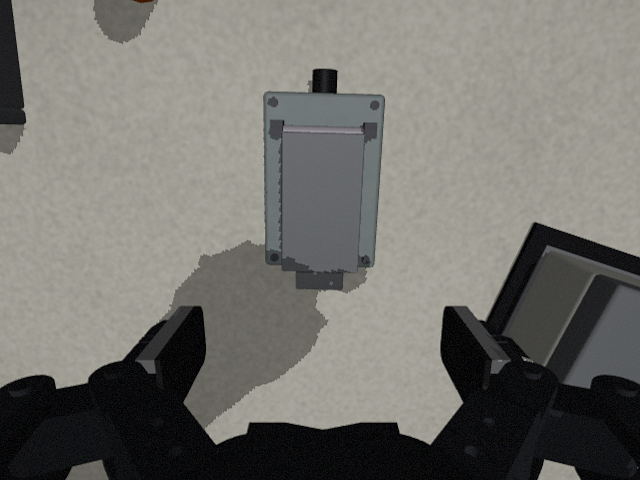

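The hinge pin is at (323,130), against a prediction of (324,133). The guard is closed, its midline at column 320 near the grip and tilted about -0.025 rad from the tool. I'll make small corrections, then descend and pinch.

Call:
arm_command([
  [[0,1,-25],-0.02,-1],
  [[0,0,-25],0,-1],
  [[0,0,-25],0,-1],
  [[0,0,-25],0,-1],
  [[0,0,-15],0,-1],
  [[0,0,-9],0,-1],
  [[0,0,0],0,-1],
  [[0,0,0],0,1],
  [[0,0,0],0,1],
  [[0,0,0],0,1],
  [[0,0,0],0,1],
  [[0,0,0],0,1],
  [[0,0,0],0,1],
  [[0,0,0],0,1],
  [[0,0,0],0,1],
], newtons=30)

```text
clock: 2.85
position: [0.459, -0.3641, 0.0684]
tool_rot: [-3.141, -0.0, 0.298]
force: [-4.1, 7.0, 12.8]
grip_width: 0.0478
finger_force: 32.6
```

```bash
python3 -c "
import numpy as np
a=.313+np.linspace(0,1.3,14);P=np.array([-71.5*np.cos(a)*.956,-71.5*np.cos(a)*.293,71.5*np.sin(a)]).T
print(np.diff(P,axis=0).round(1).tolist())
a=2.213-np.linspace(0,1.9,20);P=np.array([-71.5*np.cos(a)*.956,-71.5*np.cos(a)*.293,71.5*np.sin(a)]).T
print(np.diff(P,axis=0).round(1).tolist(),P[0])"
```

```text
[[2.4, 0.7, 6.7], [3.1, 0.9, 6.4], [3.6, 1.1, 6.0], [4.2, 1.3, 5.6], [4.7, 1.4, 5.2], [5.2, 1.6, 4.6], [5.6, 1.7, 4.1], [6.0, 1.8, 3.5], [6.3, 1.9, 2.8], [6.5, 2.0, 2.2], [6.7, 2.0, 1.5], [6.8, 2.1, 0.8], [6.8, 2.1, 0.1]]
[[-5.7, -1.7, 4.0], [-6.0, -1.8, 3.4], [-6.3, -1.9, 2.7], [-6.5, -2.0, 2.1], [-6.7, -2.1, 1.4], [-6.8, -2.1, 0.7], [-6.8, -2.1, -0.1], [-6.8, -2.1, -0.8], [-6.7, -2.0, -1.5], [-6.5, -2.0, -2.2], [-6.3, -1.9, -2.8], [-6.0, -1.8, -3.5], [-5.6, -1.7, -4.1], [-5.2, -1.6, -4.6], [-4.7, -1.4, -5.2], [-4.2, -1.3, -5.6], [-3.6, -1.1, -6.0], [-3.1, -0.9, -6.4], [-2.4, -0.7, -6.7]] [40.94141757 12.54794493 57.25561183]
```

Call:
arm_command([
  [[2.4,0.7,6.7],0,1],
  [[3.1,0.9,6.4],0,1],
  [[3.6,1.1,6.0],0,1],
  [[4.2,1.3,5.6],0,1],
  [[4.7,1.4,5.2],0,1],
  [[0,0,0],0,1],
])

```text
clock: 3.45
position: [0.4775, -0.3585, 0.098]
tool_rot: [-3.141, -0.0, 0.299]
force: [-2.2, 6.8, -1.1]
grip_width: 0.0475
finger_force: 33.4
```

Call:
arm_command([
  [[5.2,1.6,4.6],0,1],
  [[5.6,1.7,4.1],0,1],
  [[6.0,1.8,3.5],0,1],
  [[6.3,1.9,2.8],0,1],
  [[6.5,2.0,2.2],0,1],
  [[6.7,2.0,1.5],0,1],
  [[6.8,2.1,0.8],0,1],
  [[6.8,2.1,0.1],0,1],
  [[6.7,2,-0.7],0,1],
  [[6.5,2,-1.5],0,1],
  [[0,0,0],0,1],
])

```text
clock: 4.55
position: [0.5406, -0.3394, 0.1151]
tool_rot: [-3.142, 0.0, 0.3]
force: [-2.8, 5.7, 0.2]
grip_width: 0.0474
finger_force: 35.3
```

```bash
python3 - <<'E'
from h import *
f=snap('scene','s2.png');i=f['image'][50:200,170:370,::-1]
cv2.imwrite('pics/c2.png',cv2.convertScaleAbs(cv2.resize(i,None,fx=3,fy=3),alpha=1.6))
E
```

```text
(no output)
```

View pics/c2.png

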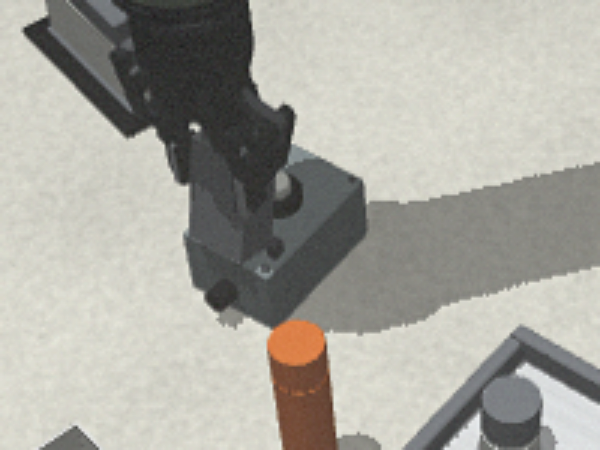

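The guard stands at roughly 1.5 rad, gripped, with the button visible at crop (290,185). I'll release it and rise.

Call:
arm_command([
  [[0,0,0],0,-1],
  [[0,0,0],0,-1],
  [[0,0,0],0,-1],
  [[0,0,0],0,-1],
  [[0,0,0],0,-1],
  [[0,0,0],0,-1],
  [[0,0,20],0,-1],
  [[0,0,30],0,-1],
  [[0,0,30],0,-1],
  [[0,0,0],0,1],
  [[-18,-6,0],0,1],
  [[-18,-6,0],0,1],
  [[-19,-5.3,0],0,1],
  [[0,0,0],0,1],
  [[0,0,0],0,1],
  [[0,0,0],0,1],
])

```text
clock: 6.2
position: [0.4857, -0.3568, 0.1944]
tool_rot: [-3.141, -0.0, 0.299]
force: [-0.7, -0.9, 0.5]
grip_width: -0.0
finger_force: 0.0
```

```bash
python3 - <<'E'
from h import *
f=snap('wrist','w2.png'); o=bot.observe(); print(o['position'],o['force'],o['grip_width'])
print(proj(f,(.4857,-.3567,.082)),proj(f,o['position']))
E
```

```text
[ 0.48567775 -0.35673445  0.19440638] [-0.57870366  0.38431579  0.26876645] -0.00017723751751626976
[322.78265123 239.38679064] [322.71939918 314.02803468]
```

View pics/w2.png

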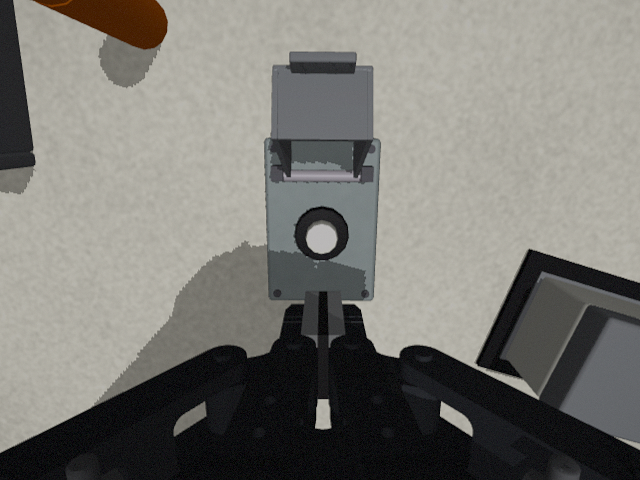

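The guard is fully open, and the button at (321.5,238) is within 1 mm of the predicted spot. I'll press it.

Call:
arm_command([
  [[0,0,-30],0,1],
  [[0,0,-30],0,1],
  [[0,0,-30],0,1],
  [[0,0,-18],0,1],
  [[0,0,-3],0,1],
  [[0,0,-3],0,1],
  [[0,0,-2],0,1],
  [[0,0,-2],0,1],
  [[0,0,0],0,1],
])

```text
clock: 7.15
position: [0.4855, -0.3572, 0.0772]
tool_rot: [3.141, -0.001, 0.299]
force: [0.0, 3.4, 4.1]
grip_width: -0.0002
finger_force: 2.1
```

Call:
arm_command([
  [[0,0,-1],0,1],
  [[0,0,-1],0,1],
  [[0,0,-1],0,1],
  [[0,0,0],0,1],
  [[0,0,0],0,1],
])

```text
clock: 7.65
position: [0.4856, -0.3574, 0.0756]
tool_rot: [3.14, -0.001, 0.299]
force: [-6.9, 8.6, 33.2]
grip_width: 0.0002
finger_force: 16.9
```

Bottomed at 33 N. Next I back off, go over to the open guard, and pinch it at its grip point.

Call:
arm_command([
  [[0,0,20],0,1],
  [[0,0,35],0,1],
  [[0,0,35],0,-1],
  [[0,0,35],0,-1],
  [[20,6,0],0,-1],
  [[20,6,0],0,-1],
  [[20,6,0],0,-1],
  [[19,6,0],0,-1],
  [[0,0,0],0,-1],
  [[0,0,-25],0,-1],
  [[0,0,-25],0,-1],
  [[0,0,-25],0,-1],
  [[0,0,-20],0,-1],
  [[0,0,0],0,-1],
])

```text
clock: 9.05
position: [0.562, -0.333, 0.1011]
tool_rot: [-3.139, 0.003, 0.298]
force: [-0.2, -0.0, 0.3]
grip_width: 0.0854
finger_force: 0.0
```

Call:
arm_command([
  [[0,0,0],0,1],
  [[0,0,0],0,1],
  [[0,0,0],0,1],
  [[0,0,0],0,1],
  [[0,0,0],0,1],
  [[0,0,0],0,1],
  [[0,0,0],0,1],
  [[0,0,0],0,1],
], newtons=30)

```text
clock: 9.85
position: [0.5642, -0.3325, 0.1052]
tool_rot: [-3.141, -0.001, 0.299]
force: [-6.7, 7.5, 13.2]
grip_width: 0.0477
finger_force: 29.7
```

Call:
arm_command([
  [[-5.7,-1.7,4.0],0,1],
  [[-6.0,-1.8,3.4],0,1],
  [[-6.3,-1.9,2.7],0,1],
  [[-6.5,-2.0,2.1],0,1],
  [[-6.7,-2.1,1.4],0,1],
  [[-6.8,-2.1,0.7],0,1],
  [[-6.8,-2.1,-0.1],0,1],
  [[-6.8,-2.1,-0.8],0,1],
  [[-6.7,-2.0,-1.5],0,1],
  [[-6.5,-2.0,-2.2],0,1],
  [[-6.3,-1.9,-2.8],0,1],
  [[0,0,0],0,1],
])

```text
clock: 11.05
position: [0.4925, -0.3541, 0.1113]
tool_rot: [-3.141, -0.001, 0.299]
force: [-3.3, 8.6, 4.9]
grip_width: 0.0472
finger_force: 35.4
```

Call:
arm_command([
  [[-6.0,-1.8,-3.5],0,1],
  [[-5.6,-1.7,-4.1],0,1],
  [[-5.2,-1.6,-4.6],0,1],
  [[-4.7,-1.4,-5.2],0,1],
  [[-4.2,-1.3,-5.6],0,1],
  [[-3.6,-1.1,-6.0],0,1],
  [[-3.1,-0.9,-6.4],0,1],
  [[-1.5,-0.5,-4],0,1],
  [[0,0,0],0,1],
  [[0,0,2],0,-1],
  [[0,0,0],0,-1],
  [[0,0,0],0,-1],
  [[0,0,0],0,-1],
  [[0,0,0],0,-1],
  [[0,0,20],0,-1],
  [[0,0,40],0,-1],
  [[0,0,40],0,-1],
  [[0,0,40],0,-1],
  [[0,0,0],0,-1],
])

```text
clock: 12.95
position: [0.4607, -0.3666, 0.2183]
tool_rot: [3.136, -0.005, 0.298]
force: [0.9, -1.1, -1.6]
grip_width: 0.0856
finger_force: 0.0
```

```bash
python3 - <<'E'
from h import *
f=snap('wrist','w3.png'); o=bot.observe(); print(o['position'],o['force'],o['tool_rot'],o['qpos'])
cv2.imwrite('pics/w3s.png',cv2.resize(f['image'][:,:,::-1],(480,360)))
E
```

```text
[ 0.45987778 -0.36594009  0.21565299] [-0.41687573 -0.31102479 -0.93224883] [ 3.13804318e+00 -2.71703487e-03  2.98558729e-01] [ 0.64608144  0.4777548  -0.10495439  1.71887359  0.05988993  0.94360107
 -0.75439564]
```

View pics/w3s.png

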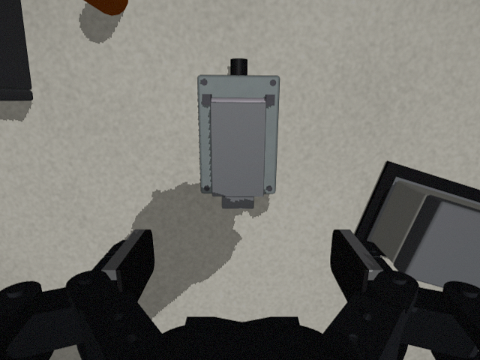

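The guard is closed, so I'll go above the tall vial with a quarter turn and look from close by.

Call:
arm_command([
  [[0,0,34],0,-1],
  [[5,26,0],0.126,-0.46],
  [[5,26,0],0.126,-0.46],
  [[5,26,0],0.126,-0.46],
  [[5,26,0],0.126,-0.46],
  [[5,26,0],0.126,-0.46],
  [[5,26,0],0.126,-0.46],
  [[5,26,0],0.126,-0.46],
  [[5,26,0],0.126,-0.46],
  [[5,26,0],0.126,-0.46],
  [[4,27,0],0.126,-0.46],
  [[4,27,0],0.126,-0.46],
  [[4,27,0],0.131,-0.46],
  [[0,0,-10],0,-0.46],
  [[0,0,-10],0,-0.46],
  [[0,0,0],0,-0.46],
  [[0,0,0],0,-0.46],
])

```text
clock: 14.7
position: [0.5156, -0.051, 0.2266]
tool_rot: [-3.14, -0.0, 1.814]
force: [0.3, 0.6, 0.4]
grip_width: 0.0623
finger_force: 0.0
```

```bash
python3 - <<'E'
from h import *
f=snap('wrist','w4.png'); o=bot.observe(); print(o['position'],o['force'],o['tool_rot'],o['qpos'],o['grip_width'])
print(proj(f,(.517,-.0505,.155)),proj(f,(.501,.0085,.115)))
E
```

```text
[ 0.51587503 -0.05092328  0.22699319] [ 0.19980556  0.50790088 -0.65952127] [-3.14118014e+00  1.00665885e-05  1.81402351e+00] [ 0.3943036   0.39855016 -0.53413273  1.86292079  0.24615361  0.94596923
 -0.00756858] 0.062415971236301396
[323.95323794 256.93872124] [321.80116139 143.78419834]
```

View pics/w4.png

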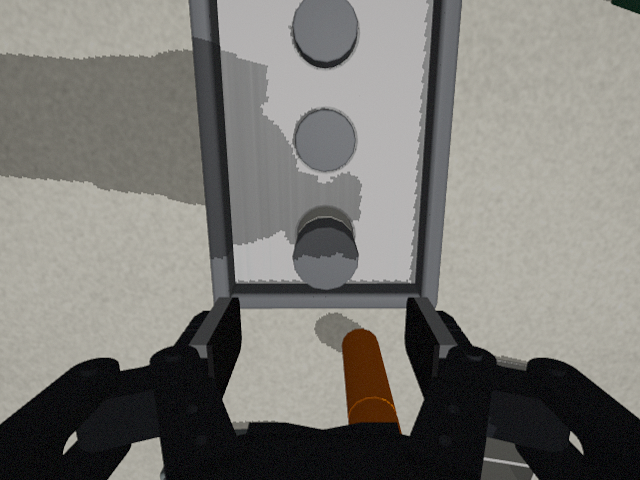

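The tall vial's top is at (325.5,257), against a prediction of (324,257), and the yaw lines up. The orange one lies outside the path. I'll descend and grip.

Call:
arm_command([
  [[1.5,0.5,-25],0,-0.46],
  [[0,0,-25],0,-0.46],
  [[0,0,-25],0,-0.46],
  [[0,0,-20],0,-0.46],
  [[0,0,-15],0,-0.46],
  [[0,0,-11],0,-0.46],
  [[0,0,0],0,-0.46],
  [[0,0,0],0,0.3],
  [[0,0,0],0,0.3],
  [[0,0,0],0,0.3],
  [[0,0,0],0,0.3],
  [[0,0,0],0,0.3],
  [[0,0,0],0,0.3],
  [[0,0,0],0,0.3],
], newtons=30)

```text
clock: 16.15
position: [0.5179, -0.0498, 0.107]
tool_rot: [3.141, 0.001, 1.816]
force: [-1.6, -0.4, 7.6]
grip_width: 0.0373
finger_force: 29.8
```

Call:
arm_command([
  [[0,0,3],0,0.3],
  [[0,0,6],0,0.3],
  [[0,0,8],0,0.3],
  [[0,0,10],0,0.3],
  [[0,0,10],0,0.3],
  [[0,0,10],0,0.3],
])

```text
clock: 16.75
position: [0.5176, -0.0497, 0.1542]
tool_rot: [3.141, 0.0, 1.816]
force: [0.4, -1.1, -0.0]
grip_width: 0.0371
finger_force: 30.1
```

Call:
arm_command([
  [[0,0,15],0,0.3],
  [[0,0,20],0,0.3],
  [[0,0,25],0,0.3],
  [[0,0,25],0,0.3],
  [[0,0,25],0,0.3],
  [[0,0,5],0,0.3],
  [[0,0,0],0,0.3],
])

```text
clock: 17.45
position: [0.5176, -0.0498, 0.269]
tool_rot: [3.14, 0.001, 1.816]
force: [0.3, -0.2, -1.7]
grip_width: 0.0375
finger_force: 30.2
```

```bash
python3 - <<'E'
from h import *
f=snap('scene','s5.png'); o=bot.observe(); print(o['position'],o['force'],o['grip_width'])
i=f['image'][60:480,200:640,::-1]
cv2.imwrite('pics/c5.png',cv2.convertScaleAbs(i,alpha=1.6))
E
```

```text
[ 0.51723902 -0.04981299  0.26795078] [-0.31305928 -0.13997543 -1.02734895] 0.03735533544050238
```

View pics/c5.png

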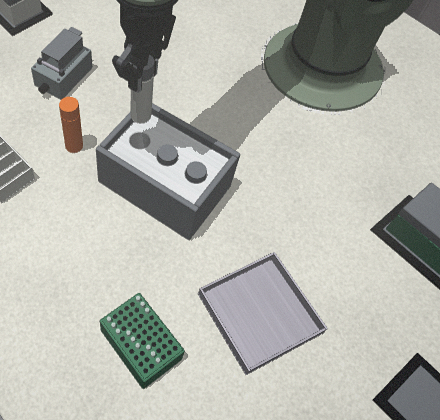

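The vial is held upright and its well is empty, with the bottom at crop (142,120) above the rim. The guard is closed. On to the tray.

Call:
arm_command([
  [[0,8,5],0,0.3],
  [[1,16,5],0,0.3],
  [[2,24,0],0,0.3],
  [[2,26,0],0,0.3],
  [[2,26,0],0,0.3],
  [[2,26,0],0,0.3],
  [[2,26,0],0,0.3],
  [[2,26,0],0,0.3],
  [[2,26,0],0,0.3],
  [[2,26,0],0,0.3],
  [[2,26,0],0,0.3],
  [[2,26,0],0,0.3],
  [[2,26,0],0,0.3],
  [[2,24,0],0,0.3],
  [[1,18,0],0,0.3],
  [[0,10,0],0,0.3],
  [[0,4,0],0,0.3],
  [[0,0,0],0,0.3],
])

```text
clock: 19.3
position: [0.5431, 0.3146, 0.278]
tool_rot: [-3.141, 0.0, 1.816]
force: [-0.0, -0.0, -0.5]
grip_width: 0.0371
finger_force: 30.2
```

Call:
arm_command([
  [[0,0,-10],0,0.3],
  [[0,0,-20],0,0.3],
  [[0,0,-25],0,0.3],
  [[0,0,-25],0,0.3],
  [[0,0,-25],0,0.3],
  [[0,0,-25],0,0.3],
  [[0,0,-20],0,0.3],
  [[0,0,-10],0,0.3],
  [[0,0,-5],0,0.3],
  [[0,0,0],0,0.3],
  [[0,0,0],0,0.3],
])

```text
clock: 20.4
position: [0.5438, 0.3144, 0.1139]
tool_rot: [3.141, -0.0, 1.816]
force: [0.4, 0.6, -0.8]
grip_width: 0.0371
finger_force: 30.2
```

Expected contact is at TCP z of about 0.096, so I'll creep down.

Call:
arm_command([
  [[0,0,-4],0,0.3],
  [[0,0,-4],0,0.3],
  [[0,0,-3],0,0.3],
  [[0,0,-2],0,0.3],
  [[0,0,-1],0,0.3],
  [[0,0,-1],0,0.3],
  [[0,0,0],0,0.3],
  [[0,0,0],0,0.3],
])

```text
clock: 21.2
position: [0.5435, 0.3143, 0.0982]
tool_rot: [3.141, -0.0, 1.816]
force: [-0.2, 0.9, -2.7]
grip_width: 0.0369
finger_force: 30.2
```

Call:
arm_command([
  [[0,0,-0.6],0,0.3],
  [[0,0,-0.6],0,0.3],
  [[0,0,-0.6],0,0.3],
  [[0,0,0],0,0.3],
  [[0,0,0],0,0.3],
])

```text
clock: 21.7
position: [0.5435, 0.3143, 0.0963]
tool_rot: [-3.142, 0.0, 1.816]
force: [0.1, 0.2, -0.3]
grip_width: 0.0373
finger_force: 30.2
```

Call:
arm_command([
  [[0,0,-0.5],0,0.3],
  [[0,0,-0.5],0,0.3],
  [[0,0,-0.5],0,0.3],
  [[0,0,0],0,0.3],
  [[0,0,0],0,0.3],
])

```text
clock: 22.2
position: [0.5436, 0.3147, 0.0959]
tool_rot: [3.141, -0.0, 1.816]
force: [-4.7, -2.6, 17.2]
grip_width: 0.0372
finger_force: 32.1
```

Contact. I'll ease off slightly, open, and withdraw straight up.

Call:
arm_command([
  [[0,0,0.7],0,0.3],
  [[0,0,0],0,0.05],
  [[0,0,0],0,0],
  [[0,0,0],0,-0.1],
  [[0,0,0],0,-0.3],
  [[0,0,0],0,-0.5],
  [[0,0,0],0,-0.6],
  [[0,0,0],0,-0.6],
  [[0,0,10],0,-0.6],
  [[0,0,20],0,-0.6],
  [[0,0,30],0,-0.6],
  [[0,0,40],0,-0.6],
  [[0,0,40],0,-0.6],
  [[0,-30,0],0,-0.6],
  [[0,-40,0],0,-0.6],
  [[0,-40,0],0,-0.6],
  [[0,0,0],0,-0.6],
  [[0,0,0],0,-0.6],
])

```text
clock: 24.0
position: [0.5437, 0.2036, 0.2364]
tool_rot: [3.141, 0.0, 1.814]
force: [0.1, 1.2, -0.5]
grip_width: 0.0683
finger_force: 0.0
```

```bash
python3 - <<'E'
from h import *
f=snap('scene','s6.png'); o=bot.observe(); print(o['position'],o['force'],o['grip_width'])
cv2.imwrite('pics/c6.png',cv2.convertScaleAbs(f['image'][60:480,160:640,::-1],alpha=1.6))
print(proj(f,(.5436,.3147,.144))-[160,60],proj(f,(.5436,.3147,.004))-[160,60])
E
```

```text
[0.54351475 0.2046994  0.23625327] [-0.61292743  0.62934114 -0.6847693 ] 0.06811032160492904
[316.97288215 279.39388786] [298.73061675 308.69164766]
```

View pics/c6.png

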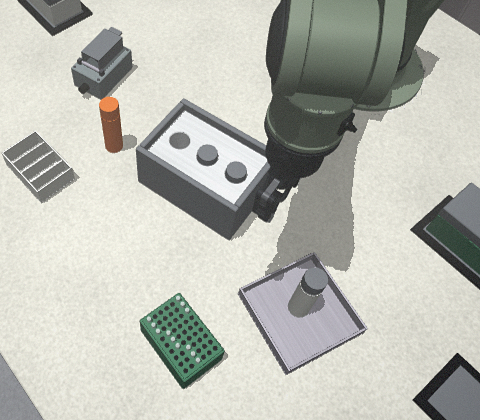

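The vial stands upright in the tray, with its top at crop (315,279) and the predicted spot at (317,279). The guard is closed, the short vials and bystanders are unchanged, and the robot is clear.

```bash
python3 -c "
from workcell import ticket
print(ticket.job_done())"
```

```text
the job is handed in; nothing more can be done
None
```

The job is handed in at about 24 s on the robot's clock: stop button pressed fully down, guard closed again, tall vial standing upright in the tray; the last picture shows the short vials, tip box and reservoir unmoved.

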